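# Hang the rinsed tumbler on the office draining rack

## Robot

A 6-joint arm with a two-finger parallel gripper is mounted at the origin on the work surface. World frame = base frame: x ahead of the robot, y to its left, z up, the work surface at z = 0. Lengths are in m, angles in rad, forces in N, time in s.
With the tool pointing down it reaches from about 0.35 to 0.775 m from the base axis. Payload 5.5 kg.
Tool frame: the origin (TCP) lies at the very end of the fingers, on their centre line; the grasp point (between the pads) lies 19 mm behind it; z points along the fingers, y is the line along which they close (so a half turn about z gives the same grasp; the last joint's range is limited). The gripper opens to 85 mm and grips with 20 to 120 N. Pads are 22 mm wide; open, the fingers measure 114 mm over their backs; the gripper's body (76 mm by 85 mm) begins 54 mm behind the grasp point. The pads swing forward as they close: fully open they stand 13 mm farther back than shut.
Start: joints at [-1.369, 0.313, 0.046, 1.304, 0, 1.431], TCP at [0.193, -0.542, 0.231] pointing down, gripper open.
Joint ranges: [-2.76, 2.76], [-0.86, 1.69], [-1.03, 1.26], [-2.2, 2.34], [-1.47, 1.5], [-3.14, 3.14]. Speed limits (rad/s): [2.57, 2.57, 3.14, 3.14, 3.14, 3.14].

## Interface

Orientations are given as a unit quaternion [w, x, y, z].
In Python, from workcell import env, imaging, ticket gives the robot as it stands. The module is installed in compiled form; this text tells all that it offers.
- The arm moves only by the tool apply_moves, never from a script. Its argument "rows" is a list of rows, each an object with "xyz": the shift along the tool's x, y, z in mm, a list of three; "turn": the turn, a rotation vector about the tool's x, y, z in rad, a list of three; "grip": the opening, from 0 (shut) to 1 (fully open). A call has 1 to 12 rows; each row is the pose to reach, as a shift and turn from the pose commanded when the call began, along the tool's axes at that moment; what a row does not reach only later rows make up. A row lasts 1/12 s, in which the tool goes at most 41.7 mm and 7.16 degrees, less where a joint would pass 70% of its speed; a pose out of reach is approached as far as the arm can. A call with a gripper value outside its range is refused whole. The fingers move at their own pace and stop on an object; "force" is the grip in N (left out, the last holds). Time passes only in rows, so rows that repeat a pose let the fingers close. It gives the time, the measured TCP pose, the force, the opening and the grip force at its end, in the units of the state.
- env.get_state(): the state, without advancing time (a new reading comes with each control period).
- imaging.read_camera(name): name is "scene" or "top" or "wrist"; returns a dict with "color" (420x560x3 uint8, blue, green, red), "z_map" (420x560 float32, m along the optical axis (not along the pixel's ray), 0 where there is no reading), "camera_matrix" (3x3 intrinsics, pixels), "view" (4x4, takes a point from world to camera coordinates). Camera axes: x right, y down, z forward; pixel columns grow to the right and rows downward; lengths in m; the calibration is good to about 2 mm. A picture is of the moment at which its call begins.
- ticket.hand_in(): hands the job in; it is judged then, once.
The state is a dict: "clock": time; "joint_pos": joint angles; "qvel": joint speeds; "tau": joint torques, N m; "tcp_pos": TCP position; "orientation": TCP orientation; "wrist_force": force on the tool from outside, world axes, zero at the start; "ft_torque": the same for the moment, N m; "finger_gap": finger opening in m; "grip_force": force on a finger pad.
Only numpy, scipy, OpenCV 4.12 (cv2) and the standard library are available. Lean on these libraries where they do the work, as an engineer would, in place of code of your own. Each camera call takes 0.05 s, during which the arm holds its last target. There are 200 camera calls.

## Task

Hang the tall white tumbler, which stands mouth-down on the desk, mouth-down over the longer of the two leaning pegs of the draining rack, pushed on as far as it goes so that the end of the peg meets the inside of its bottom. Lower it on rather than dropping it, let go, and leave the short white cup where it stands.

Things in the scene. Friction and masses are not known exactly. Their poses are not given: they have to be found in the camera images.
- tumbler: Tall white ceramic tumbler, no handle, loose, about 0.2 kg, mouth-down on the desk. Height 105 mm; outside diameter 63 mm at the mouth (below) tapering to 57 mm at the closed end (above); wall 3 mm, bottom 5 mm thick, so 100 mm deep inside. Origin at the centre of the mouth, in the plane of the rim; z runs along its axis towards the closed end (up at the start).
- short_cup: Short white ceramic cup without a handle, loose, mouth-down on the desk, same diameters as the tumbler but only 65 mm high. Origin at the centre of its mouth, z towards its closed end. It is to stay where it is.
- long_peg: The longer of two round steel pegs, 136 mm apart, fixed on a low aluminium drip tray (200 x 300 mm, floor 10 mm, edge 18 mm above the desk). Diameter 14 mm, rounded end, 135 mm long. Origin at its foot on the tray's floor, z vertical; it leans 20 degrees from vertical towards its own -x (roughly to the robot). The other peg, on either side along y, leans alike but is 80 mm long.
- long_peg_tip (a point): The very end of the long peg on its axis, 135 mm along the peg from its foot, about 137 mm above the desk. Axes as long_peg. When the tumbler is fully on, this point meets the inside of its bottom, 100 mm from the rim plane; it then hangs loosely on the peg, clear of the tray.
Not all that is in view belongs to the job. Leave any black look-alike of the tumbler alone.

How it is judged:
At the end, for the whole second after the job is handed in: The tumbler hangs at rest, mouth-down on the long peg, with the peg's tip inside it and within 10 mm of the inside of its bottom, released; the short cup is within 30 mm of where it stood (z of long_peg_tip in the frame of tumbler between 0.09 and 0.104 m and x of long_peg_tip in the frame of tumbler between -0.03 and 0.03 m and y of long_peg_tip in the frame of tumbler between -0.03 and 0.03 m and linear speed of tumbler below 0.03 m/s and angular speed of tumbler below 0.3 rad/s and distance of short_cup from where it was at the start of the episode below 0.03 m); the robot touches nothing.
It fails at once if the short cup is pushed or lifted more than 30 mm from its place (distance of short_cup from where it was at the start of the episode above 0.03 m).
It fails at once if the tumbler is dropped (falls free of the fingers faster than 0.7 m/s, about 25 mm of fall) (linear speed of tumbler above 0.7 m/s and contact force between the fingers and tumbler below 0.2 N).
It also fails if it takes over 40 s, if anything falls off the work surface, if the arm or the gripper's body presses on something with over 40 N, if the wrist force passes 120 N, or if a joint passes its speed limit or range.

## Working session

There is one attempt and no reset: what is moved stays moved. The work goes in short steps, Python scripts to look and compute and a tool call to move; the robot and the scene stay as the last step left them, time stands still between calls to the robot, and variables do not carry over. Pictures are saved under pics/ and viewed, at most 10 in all, crops included, and the job is handed in when it is done.

Besides the shell and the picture viewer there is one more tool, called after "Emit:" as name(argument=value, ...) on one line, values as JSON. apply_moves: Moves the arm, as the interface text tells. Its arguments: {"type":"object","properties":{"rows":{"type":"array"},"force":{"type":"number"}},"required":["rows"]}

```bash
mkdir -p pics; cat > h.py <<'E'
import numpy as np, cv2
from workcell import env, imaging, ticket
def world(d,u,v,z=None):
    """pixel -> world, by depth at pixel, or ray onto plane z"""
    K=d["camera_matrix"];T=np.linalg.inv(d["view"])
    r=np.linalg.inv(K)@[u,v,1.]
    if z is None: p=r*d["z_map"][int(round(v)),int(round(u))]
    else:
        w=T[:3,:3]@r; p=r*((z-T[2,3])/w[2])
    return T[:3,:3]@p+T[:3,3]
def cloud(d):
    K=d["camera_matrix"];T=np.linalg.inv(d["view"]);Z=d["z_map"]
    v,u=np.indices(Z.shape)
    P=np.stack([(u-K[0,2])/K[0,0]*Z,(v-K[1,2])/K[1,1]*Z,Z],-1)
    return P@T[:3,:3].T+T[:3,3]
E
python3 - <<'E'
from h import *
a=imaging.read_camera("scene");b=imaging.read_camera("top")
im=np.vstack([a["color"],b["color"]])
cv2.imwrite("pics/scene.png",a["color"]);cv2.imwrite("pics/top.png",b["color"])
for d in(a,b):print(np.linalg.inv(d["view"])[:3].round(3).tolist(),d["camera_matrix"][0,0])
s=env.get_state();print(s)
E
```

```text
[[0.083, 0.583, -0.808, 1.371], [0.996, -0.031, 0.08, -0.096], [0.021, -0.812, -0.584, 0.749]] 456.56384289435226
[[-0.01, -0.998, 0.062, 0.449], [-1.0, 0.011, 0.027, -0.004], [-0.027, -0.062, -0.998, 0.851]] 387.6148648719207
{'clock': 0.1, 'joint_pos': array([-1.36861320e+00,  3.13948143e-01,  4.51272736e-02,  1.30362600e+00,
        1.05364232e-05,  1.43122146e+00]), 'qvel': array([0.00136807, 0.00037423, 0.00170078, 0.00091946, 0.00033999,
       0.00059335]), 'tau': array([ 2.84725327e-03, -4.81723952e+01,  2.99244547e+01,  1.28028542e-02,
       -1.38966047e-04,  6.21802855e-06]), 'tcp_pos': array([ 0.19262427, -0.54129914,  0.23049924]), 'orientation': array([-8.25033117e-04,  9.85435341e-01,  1.70048544e-01, -2.05645915e-05]), 'wrist_force': array([1.10892746, 0.10756679, 0.28288884]), 'ft_torque': array([-0.0168593 , -0.01147521,  0.02885768]), 'grip_force': 0.0, 'finger_gap': 0.08554216242359358}
```

View pics/scene.png

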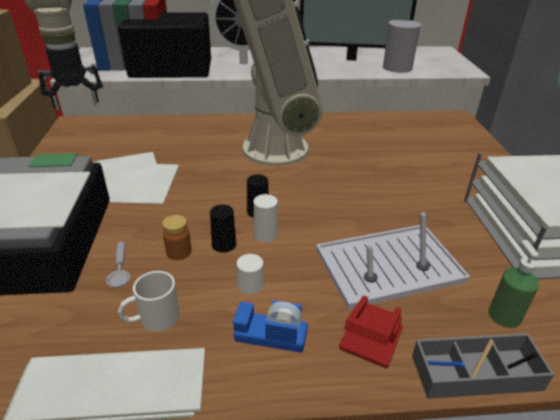

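View pics/top.png

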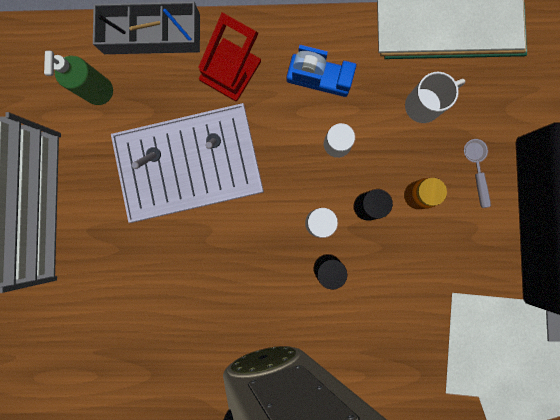

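The scene view shows the tall white tumbler at (265,218), with top at (322,222) in the top view. Candidates it could be confused with:
- Short white cup: scene (250,273), top (340,137).
- Black tumblers: scene (258,195) and (222,228), top (331,272) and (376,204).
- Mug: scene (157,300).

I choose the one at (265,218). The long peg is at scene (423,240), with its tip at top (137,164). The short peg is at top (213,140).

```bash
python3 - <<'E'
from h import *
a=imaging.read_camera("scene");b=imaging.read_camera("top")
P=cloud(b);hsv=cv2.cvtColor(b["color"],cv2.COLOR_BGR2HSV)
m=((hsv[...,1]<40)&(hsv[...,2]>170)).astype(np.uint8)
n,l,st,c=cv2.connectedComponentsWithStats(m)
for name,(u,v),z in(("tumbler",(322,222),.105),("cup",(340,137),.065),("blackA",(331,272),.105),("blackB",(376,204),.105)):
    k=l[v,u]; print(name,"depth",P[v,u].round(4))
    if name[0]!="b":
        mm=(l==k)&(P[...,2]>z-.01);vv,uu=np.nonzero(mm)
        (x,y),r=cv2.minEnclosingCircle(np.c_[uu,vv].astype(np.float32))
        print(x,y,r,"ray",world(b,x,y,z).round(4),"diam",2*r*(b["view"]@[*world(b,x,y,z),1])[2]/387.6, mm.sum())
# pegs: points above tray
for nm,d,box in(("top",b,(115,245,105,220)),("scene",a,(320,470,200,300))):
    Q=cloud(d);u0,u1,v0,v1=box
    S=Q[v0:v1,u0:u1].reshape(-1,3);ok=d["z_map"][v0:v1,u0:u1].ravel()>0
    S=S[ok&(S[:,2]>.03)&(S[:,2]<.16)]
    ys=(S[:,1].min()+S[:,1].max())/2
    for g in(S[S[:,1]>ys],S[S[:,1]<ys]):
        print(nm,len(g),"zmax",g[:,2].max().round(4))
        for z in np.arange(.03,.15,.01):
            q=g[abs(g[:,2]-z)<.005]
            if len(q):print("  ",round(z,3),len(q),q.mean(0).round(4))
cv2.imwrite("pics/crop.png",np.hstack([cv2.resize(a["color"][160:310,190:340],(400,400)),cv2.resize(a["color"][190:310,350:470],(400,400))]))
E
```

```text
tumbler depth [ 0.4556 -0.0551  0.1066]
322.4375 222.0 14.575469970703125 ray [ 0.4556 -0.0561  0.105 ] diam 0.055921601117096424 668
cup depth [ 0.6295 -0.0975  0.0641]
340.5697021484375 136.5294952392578 13.655732154846191 ray [ 0.6303 -0.0986  0.065 ] diam 0.05588798769540226 582
blackA depth [ 0.3607 -0.0707  0.1065]
blackB depth [ 0.489  -0.1585  0.1077]
top 171 zmax 0.1415
   0.03 6 [0.6029 0.3004 0.032 ]
   0.04 10 [0.6032 0.3011 0.0397]
   0.05 12 [0.5984 0.3003 0.0498]
   0.06 12 [0.5948 0.2989 0.0609]
   0.07 11 [0.5918 0.2981 0.0693]
   0.08 13 [0.5875 0.2976 0.0797]
   0.09 12 [0.5851 0.2967 0.0897]
   0.1 15 [0.5804 0.2958 0.1   ]
   0.11 11 [0.5766 0.2956 0.1104]
   0.12 18 [0.5743 0.2944 0.1198]
   0.13 22 [0.568  0.2951 0.131 ]
   0.14 29 [0.5665 0.2968 0.137 ]
top 67 zmax 0.0867
   0.03 4 [0.6345 0.1686 0.0324]
   0.04 6 [0.6324 0.1701 0.0422]
   0.05 5 [0.6281 0.1662 0.0497]
   0.06 7 [0.6262 0.1679 0.0601]
   0.07 4 [0.6192 0.1647 0.0707]
   0.08 31 [0.6146 0.1682 0.0814]
   0.09 10 [0.6139 0.1689 0.0856]
scene 283 zmax 0.1394
   0.03 9 [0.607  0.3051 0.0329]
   0.04 26 [0.6042 0.3037 0.0402]
   0.05 23 [0.6006 0.3033 0.0497]
   0.06 26 [0.5974 0.3022 0.0594]
   0.07 29 [0.5937 0.3016 0.0703]
   0.08 24 [0.5895 0.3001 0.0801]
   0.09 25 [0.5862 0.3001 0.0894]
   0.1 27 [0.5823 0.2989 0.0995]
   0.11 26 [0.5796 0.2981 0.1102]
   0.12 24 [0.5762 0.2974 0.12  ]
   0.13 30 [0.572  0.2965 0.1302]
   0.14 14 [0.568  0.2968 0.1375]
scene 197 zmax 0.0874
   0.03 12 [0.6366 0.1712 0.0327]
   0.04 25 [0.6333 0.1714 0.0399]
   0.05 28 [0.6297 0.1701 0.05  ]
   0.06 28 [0.6299 0.1693 0.0605]
   0.07 60 [0.6911 0.1466 0.0704]
   0.08 35 [0.626  0.166  0.0795]
   0.09 9 [0.6152 0.1684 0.0861]
```

View pics/crop.png

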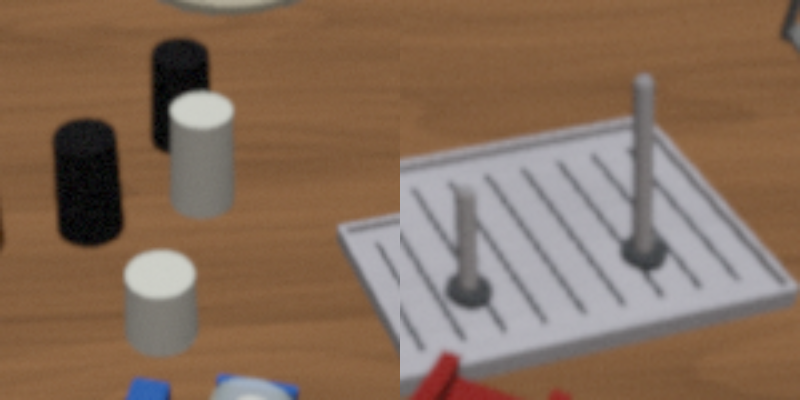

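The crop confirms the choice. The tall white tumbler is in front of a black look-alike, the short cup is separate, and the long peg is the one on the right. The heights match: 0.1066 m against 0.105, and the tip at about 0.138 against 0.137. The lean measures 20°.

```bash
cat >> h.py <<'E'
from scipy.spatial.transform import Rotation as R
L=np.radians(12.9)
def tool(yaw,tilt=0):
    """tool-down orientation, x at world angle yaw (deg), then leaned by tilt deg in the peg's plane"""
    ax=[-np.sin(L),np.cos(L),0]   # turning about peg-frame y by -tilt leans the top to -x
    return R.from_rotvec(-np.radians(tilt)*np.array(ax))*R.from_euler('z',yaw,degrees=True)*R.from_euler('x',180,degrees=True)
def rel(p,Rt):
    s=env.get_state();q=s["orientation"];R0=R.from_quat([*q[1:],q[0]])
    print("xyz mm",(R0.inv().apply(np.array(p)-s["tcp_pos"])*1e3).round(1),"turn",(R0.inv()*Rt).as_rotvec().round(3),"t",s["clock"])
E
python3 - <<'E'
from h import *
rel([.4556,-.056,.2],tool(225)); rel([.4556,-.056,.2],tool(205));print(tool(193,20).as_matrix()[:,2])
E
```

```text
xyz mm [ 410.4 -369.2   31.2] turn [-1.000e-03  1.000e-03  2.698e+00] t 0.2
xyz mm [ 410.4 -369.2   31.2] turn [-0.000e+00  2.000e-03  3.047e+00] t 0.2
[ 0.33338796  0.07635604 -0.93969262]
```

Emit:
apply_moves(rows=[{"xyz":[205,-185,0],"turn":[0,0,-1.4],"grip":1},{"xyz":[205,-185,0],"turn":[0,0,-1.4],"grip":1},{"xyz":[205,-185,0],"turn":[0,0,-1.4],"grip":1},{"xyz":[205,-185,0],"turn":[0,0,-1.4],"grip":1},{"xyz":[205,-185,0],"turn":[0,0,-1.4],"grip":1},{"xyz":[205,-185,0],"turn":[0,0,-1.4],"grip":1},{"xyz":[205,-185,0],"turn":[0,0,-1.4],"grip":1},{"xyz":[410,-369,0],"turn":[0,0,-1.45],"grip":1},{"xyz":[410,-369,0],"turn":[0,0,-1.45],"grip":1},{"xyz":[410,-369,0],"turn":[0,0,-1.45],"grip":1},{"xyz":[410,-369,0],"turn":[0,0,-1.45],"grip":1},{"xyz":[410,-369,0],"turn":[0,0,-1.45],"grip":1}])

```text
clock: 1.2
tcp_pos: [0.4237, -0.1137, 0.2314]
orientation: [0.0, 0.623, 0.782, 0.0]
wrist_force: [0.3, -1.2, -0.6]
finger_gap: 0.0852
grip_force: 0.0
```

```bash
python3 - <<'E'
from h import *
rel([.4556,-.056,.22],tool(225));s=env.get_state();print(s["joint_pos"].round(3),s["tcp_pos"])
E
```

```text
xyz mm [49.1 44.  11.4] turn [-0.00e+00  1.00e-03 -2.13e+00] t 1.2
[-0.446  0.049 -0.278  1.243 -0.     0.899] [ 0.42371358 -0.11374934  0.23142445]
```

Emit:
apply_moves(rows=[{"xyz":[49,44,10],"turn":[0,0,-2.13],"grip":1},{"xyz":[49,44,10],"turn":[0,0,-2.13],"grip":1},{"xyz":[49,44,10],"turn":[0,0,-2.13],"grip":1},{"xyz":[49,44,10],"turn":[0,0,-2.13],"grip":1},{"xyz":[49,44,10],"turn":[0,0,-2.13],"grip":1},{"xyz":[49,44,10],"turn":[0,0,-2.13],"grip":1},{"xyz":[49,44,10],"turn":[0,0,-2.13],"grip":1},{"xyz":[49,44,10],"turn":[0,0,-2.13],"grip":1},{"xyz":[49,44,10],"turn":[0,0,-2.13],"grip":1},{"xyz":[49,44,10],"turn":[0,0,-2.13],"grip":1},{"xyz":[49,44,10],"turn":[0,0,-2.13],"grip":1},{"xyz":[49,44,10],"turn":[0,0,-2.13],"grip":1}])

```text
clock: 2.2
tcp_pos: [0.4553, -0.0582, 0.2211]
orientation: [-0.0, -0.078, 0.997, 0.0]
wrist_force: [0.8, -0.7, -0.7]
finger_gap: 0.0853
grip_force: 0.0
```

```bash
python3 - <<'E'
from h import *
d=imaging.read_camera("wrist");cv2.imwrite("pics/w1.png",d["color"])
Q=cloud(d);hsv=cv2.cvtColor(d["color"],cv2.COLOR_BGR2HSV)
m=((Q[...,2]>.1)&(Q[...,2]<.112)&(d["z_map"]>0)&(hsv[...,1]<50)&(hsv[...,2]>100)).astype(np.uint8)
n,l,st,c=cv2.connectedComponentsWithStats(m)
for k in range(1,n):
    if st[k,4]>300:
        vv,uu=np.nonzero(l==k);(x,y),r=cv2.minEnclosingCircle(np.c_[uu,vv].astype(np.float32))
        print(st[k],world(d,x,y,.105).round(4),"diam",2*r*np.median(d["z_map"][l==k])/d["camera_matrix"][0,0])
rel([.4556,-.056,.22],tool(225));s=env.get_state();print(s["joint_pos"].round(3),s["tcp_pos"])
E
```

```text
[ 253  177   67   65 3353] [ 0.4553 -0.0548  0.105 ] diam 0.05615038190757169
xyz mm [-0.6  2.1  1.2] turn [ 0.    -0.    -0.623] t 2.25
[-0.302  0.093 -0.255  1.223 -0.    -0.464] [ 0.45532687 -0.05818657  0.22115735]
```

View pics/w1.png

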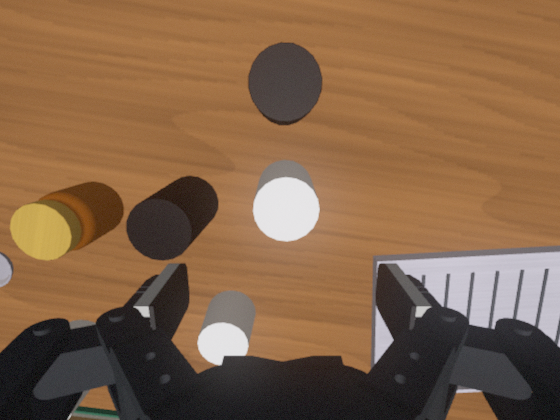

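The wrist view shows the tumbler's top at (286,208), agreeing with the top view to within 1–2 mm. There is space for the fingers after a 36° turn.

Emit:
apply_moves(rows=[{"xyz":[-0.6,2.6,20],"turn":[0,0,-0.62],"grip":1},{"xyz":[-0.6,2.6,40],"turn":[0,0,-0.62],"grip":1},{"xyz":[-0.6,2.6,50],"turn":[0,0,-0.62],"grip":1},{"xyz":[-0.6,2.6,55],"turn":[0,0,-0.62],"grip":1},{"xyz":[-0.6,2.6,60],"turn":[0,0,-0.62],"grip":1},{"xyz":[-0.6,2.6,65],"turn":[0,0,-0.62],"grip":1},{"xyz":[-0.6,2.6,90],"turn":[0,0,-0.62],"grip":1},{"xyz":[-0.6,2.6,115],"turn":[0,0,-0.62],"grip":1},{"xyz":[-0.6,2.6,140],"turn":[0,0,-0.62],"grip":1},{"xyz":[-0.6,2.6,155],"turn":[0,0,-0.62],"grip":1},{"xyz":[-0.6,2.6,166],"turn":[0,0,-0.62],"grip":1},{"xyz":[-0.6,2.6,166],"turn":[0,0,-0.62],"grip":1}])

```text
clock: 3.25
tcp_pos: [0.4537, -0.055, 0.053]
orientation: [-0.002, -0.373, 0.928, 0.001]
wrist_force: [-0.6, -0.2, -1.0]
finger_gap: 0.0857
grip_force: 0.0
```

Emit:
apply_moves(rows=[{"xyz":[0,0,0],"turn":[0,0,0],"grip":0.75},{"xyz":[0,0,0],"turn":[0,0,0],"grip":0.6},{"xyz":[0,0,0],"turn":[0,0,0],"grip":0.5},{"xyz":[0,0,0],"turn":[0,0,0],"grip":0.4},{"xyz":[0,0,0],"turn":[0,0,0],"grip":0.4},{"xyz":[0,0,0],"turn":[0,0,0],"grip":0.4},{"xyz":[0,0,0],"turn":[0,0,0],"grip":0.4},{"xyz":[0,0,0],"turn":[0,0,0],"grip":0.4}], force=40)

```text
clock: 3.92
tcp_pos: [0.4565, -0.0558, 0.0566]
orientation: [0.001, -0.375, 0.927, -0.001]
wrist_force: [-2.4, 0.5, 7.2]
finger_gap: 0.059
grip_force: 43.5
```

Emit:
apply_moves(rows=[{"xyz":[0,0,-10],"turn":[0,0,0],"grip":0.4},{"xyz":[0,0,-30],"turn":[0,0,0],"grip":0.4},{"xyz":[0,0,-55],"turn":[0,0,0],"grip":0.4},{"xyz":[0,0,-80],"turn":[0,0,0],"grip":0.4},{"xyz":[0,0,-105],"turn":[0,0,0],"grip":0.4},{"xyz":[0,0,-130],"turn":[0,0,0],"grip":0.4},{"xyz":[0,0,-150],"turn":[0,0,0],"grip":0.4},{"xyz":[0,0,-150],"turn":[0,0,0],"grip":0.4}])

```text
clock: 4.58
tcp_pos: [0.4582, -0.0563, 0.2098]
orientation: [0.003, -0.375, 0.927, -0.003]
wrist_force: [1.7, -0.6, -1.8]
finger_gap: 0.0592
grip_force: 43.9
```

```bash
python3 - <<'E'
from h import *
u=-tool(193,20).as_matrix()[:,2];tip=np.array([.568,.295,.137])
p=tip+u*(.0555-.1+.13);print(p.round(4));rel(p,tool(193,20))
s=env.get_state();print(s["tcp_pos"],s["finger_gap"],s["grip_force"],s["wrist_force"],s["joint_pos"].round(2))
E
```

```text
[0.5395 0.2885 0.2173]
xyz mm [-298.3  191.    -7.8] turn [ 0.089 -0.335  0.538] t 4.5833
[ 0.45818021 -0.05631963  0.20976745] 0.05916980168351436 43.93472570925951 [ 1.74956946 -0.57983975 -1.8142703 ] [-0.3   0.1  -0.28  1.19 -0.   -1.07]
```

Emit:
apply_moves(rows=[{"xyz":[-20,13,0],"turn":[0,0,0.04],"grip":0.4},{"xyz":[-50,32,-2],"turn":[0.015,-0.056,0.09],"grip":0.4},{"xyz":[-80,51,-3],"turn":[0.023,-0.09,0.14],"grip":0.4},{"xyz":[-110,70,-4],"turn":[0.033,-0.124,0.2],"grip":0.4},{"xyz":[-140,90,-5],"turn":[0.042,-0.157,0.25],"grip":0.4},{"xyz":[-170,109,-6],"turn":[0.051,-0.191,0.31],"grip":0.4},{"xyz":[-200,128,-7],"turn":[0.06,-0.225,0.36],"grip":0.4},{"xyz":[-230,147,-8],"turn":[0.069,-0.26,0.415],"grip":0.4},{"xyz":[-260,166,-8],"turn":[0.078,-0.29,0.47],"grip":0.4},{"xyz":[-285,182,-8],"turn":[0.085,-0.32,0.514],"grip":0.4},{"xyz":[-298,191,-8],"turn":[0.089,-0.335,0.538],"grip":0.4},{"xyz":[-298,191,-8],"turn":[0.089,-0.335,0.538],"grip":0.4}])

```text
clock: 5.58
tcp_pos: [0.5355, 0.292, 0.2116]
orientation: [0.169, -0.113, 0.979, 0.022]
wrist_force: [0.8, 0.5, -0.9]
finger_gap: 0.0589
grip_force: 44.0
```

```bash
python3 - <<'E'
from h import *
u=-tool(193,20).as_matrix()[:,2];tip=np.array([.568,.295,.137])
rel(tip+u*(.0555-.1+.13),tool(193,20))
a=imaging.read_camera("scene");t=imaging.read_camera("top")
Q=cloud(a);s=env.get_state()
# peg tip now, seen by scene camera
S=Q[190:290,380:470].reshape(-1,3);S=S[(S[:,2]>.05)&(S[:,2]<.14)&(S[:,0]>.5)&(S[:,0]<.63)&(abs(S[:,1]-.3)<.03)]
for z in(.06,.08,.1,.12,.13):
    q=S[abs(S[:,2]-z)<.005];print(z,len(q),q.mean(0).round(4) if len(q) else "")
print(s["tcp_pos"],s["finger_gap"],s["grip_force"],s["joint_pos"].round(2))
cv2.imwrite("pics/pre.png",np.hstack([cv2.resize(a["color"][90:290,320:520],(400,400)),cv2.resize(t["color"][60:260,60:260],(400,400))]))
E
```

```text
xyz mm [-4.8 -4.4 -4.3] turn [ 0.007 -0.007  0.002] t 5.5833
0.06 23 [0.5972 0.3022 0.0603]
0.08 27 [0.5903 0.3006 0.08  ]
0.1 27 [0.5828 0.299  0.0997]
0.12 26 [0.576  0.2973 0.1203]
0.13 26 [0.5723 0.2967 0.1301]
[0.53538372 0.28917078 0.21177628] 0.05870338986285511 43.95901903510094 [ 0.39  0.12 -0.31  0.8  -0.05  0.15]
```

View pics/pre.png

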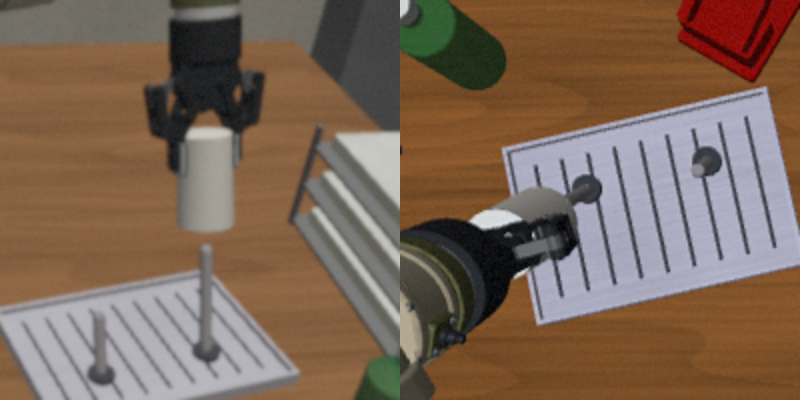

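The tumbler sits centred above the peg in both views and is tilted with it. The steady error is about 5 mm along tool x, which I correct while lowering.

Emit:
apply_moves(rows=[{"xyz":[-3,0,5],"turn":[0,0,0],"grip":0.4},{"xyz":[-5,0,15],"turn":[0,0,0],"grip":0.4},{"xyz":[-5,0,25],"turn":[0,0,0],"grip":0.4},{"xyz":[-5,0,35],"turn":[0,0,0],"grip":0.4},{"xyz":[-5,0,45],"turn":[0,0,0],"grip":0.4},{"xyz":[-5,0,55],"turn":[0,0,0],"grip":0.4},{"xyz":[-5,0,65],"turn":[0,0,0],"grip":0.4},{"xyz":[-5,0,75],"turn":[0,0,0],"grip":0.4},{"xyz":[-5,0,85],"turn":[0,0,0],"grip":0.4},{"xyz":[-5,0,95],"turn":[0,0,0],"grip":0.4},{"xyz":[-5,0,105],"turn":[0,0,0],"grip":0.4},{"xyz":[-5,0,105],"turn":[0,0,0],"grip":0.4}])

```text
clock: 6.68
tcp_pos: [0.5747, 0.298, 0.1132]
orientation: [0.167, -0.112, 0.979, 0.021]
wrist_force: [-1.1, -0.4, -1.5]
finger_gap: 0.0585
grip_force: 43.9
```

```bash
python3 - <<'E'
from h import *
u=-tool(193,20).as_matrix()[:,2];tip=np.array([.568,.295,.137])
rel(tip+u*(.0555-.1),tool(193,20)); s=env.get_state();print(s["tcp_pos"],s["wrist_force"],s["ft_torque"])
E
```

```text
xyz mm [-1.6 -1.5 19.7] turn [ 0.004 -0.01  -0.001] t 6.6833
[0.57469338 0.29796953 0.11322622] [-1.09110047 -0.42036942 -1.51325673] [-0.12018936  0.45732092  0.03625132]
```

Emit:
apply_moves(rows=[{"xyz":[0,0,4],"turn":[0,0,0],"grip":0.4},{"xyz":[0,0,8],"turn":[0,0,0],"grip":0.4},{"xyz":[0,0,11],"turn":[0,0,0],"grip":0.4},{"xyz":[0,0,14],"turn":[0,0,0],"grip":0.4},{"xyz":[0,0,16],"turn":[0,0,0],"grip":0.4},{"xyz":[0,0,16],"turn":[0,0,0],"grip":0.4}])

```text
clock: 7.18
tcp_pos: [0.5806, 0.2996, 0.1007]
orientation: [0.169, -0.112, 0.979, 0.021]
wrist_force: [0.0, -0.3, -2.0]
finger_gap: 0.0585
grip_force: 44.0
```

```bash
python3 - <<'E'
from h import *
tip=np.array([.568,.295,.137]); T=tool(193,10);u=-T.as_matrix()[:,2]
rel(tip+u*(.0555-.1+.003),T)   # untilt to 10 deg about the tip, 3 mm short of contact
s=env.get_state();print(s["tcp_pos"],s["wrist_force"])
E
```

```text
xyz mm [ 7.3 -1.7  2.2] turn [ 0.004  0.168 -0.   ] t 7.1833
[0.58057793 0.29961726 0.10065246] [ 0.02505319 -0.32188474 -2.00899783]
```

Emit:
apply_moves(rows=[{"xyz":[1,0,0],"turn":[0,0.03,0],"grip":0.4},{"xyz":[2.5,-1,0.5],"turn":[0,0.06,0],"grip":0.4},{"xyz":[4,-1,1],"turn":[0,0.09,0],"grip":0.4},{"xyz":[5.5,-1.5,1.5],"turn":[0,0.12,0],"grip":0.4},{"xyz":[6.5,-1.5,2],"turn":[0,0.15,0],"grip":0.4},{"xyz":[6.5,-1.5,2],"turn":[0,0.15,0],"grip":0.4},{"xyz":[6.5,-1.5,3],"turn":[0,0.15,0],"grip":0.4},{"xyz":[6.5,-1.5,4],"turn":[0,0.15,0],"grip":0.4}])

```text
clock: 7.85
tcp_pos: [0.5764, 0.2972, 0.095]
orientation: [0.096, -0.113, 0.989, 0.013]
wrist_force: [-0.5, 0.0, -2.4]
finger_gap: 0.0587
grip_force: 44.0
```

Emit:
apply_moves(rows=[{"xyz":[0,0,1],"turn":[0,0,0],"grip":0.4},{"xyz":[0,0,2],"turn":[0,0,0],"grip":0.4},{"xyz":[0,0,2],"turn":[0,0,0],"grip":0.4}])

```text
clock: 8.1
tcp_pos: [0.5766, 0.2973, 0.0943]
orientation: [0.096, -0.113, 0.989, 0.013]
wrist_force: [-3.1, -1.6, 5.5]
finger_gap: 0.0586
grip_force: 44.8
```

```bash
python3 - <<'E'
from h import *
s=env.get_state();print(s["tcp_pos"],s["wrist_force"],s["ft_torque"])
E
```

```text
[0.57662088 0.29732538 0.0943212 ] [-3.07070932 -1.57553555  5.53065874] [-0.22147437  0.5386882   0.02033436]
```

Force rises by 8 N at z = 0.0943 m, where 0.093 was expected, so the tip has met the bottom. I release gently.

Emit:
apply_moves(rows=[{"xyz":[0,0,0],"turn":[0,0,0],"grip":0.7},{"xyz":[0,0,0],"turn":[0,0,0],"grip":0.72},{"xyz":[0,0,0],"turn":[0,0,0],"grip":0.75},{"xyz":[0,0,0],"turn":[0,0,0],"grip":0.8},{"xyz":[0,0,0],"turn":[0,0,0],"grip":0.9},{"xyz":[0,0,0],"turn":[0,0,0],"grip":1},{"xyz":[0,0,0],"turn":[0,0,0],"grip":1},{"xyz":[0,0,0],"turn":[0,0,0],"grip":1}])

```text
clock: 8.77
tcp_pos: [0.5767, 0.2972, 0.0929]
orientation: [0.095, -0.113, 0.989, 0.013]
wrist_force: [-0.6, 0.4, -0.3]
finger_gap: 0.0851
grip_force: 0.0
```

```bash
python3 - <<'E'
from h import *
a=imaging.read_camera("scene");t=imaging.read_camera("wrist")
s=env.get_state();print(s["tcp_pos"],s["wrist_force"],s["finger_gap"])
cv2.imwrite("pics/rel.png",np.hstack([cv2.resize(a["color"][90:290,320:520],(400,400)),cv2.resize(t["color"],(400,300))[:,:].copy() if 0 else cv2.resize(t["color"],(400,400))]))
E
```

```text
[0.57671605 0.29721403 0.09295564] [-0.15840941 -0.39353805  0.2804505 ] 0.08541970846518833
```

View pics/rel.png

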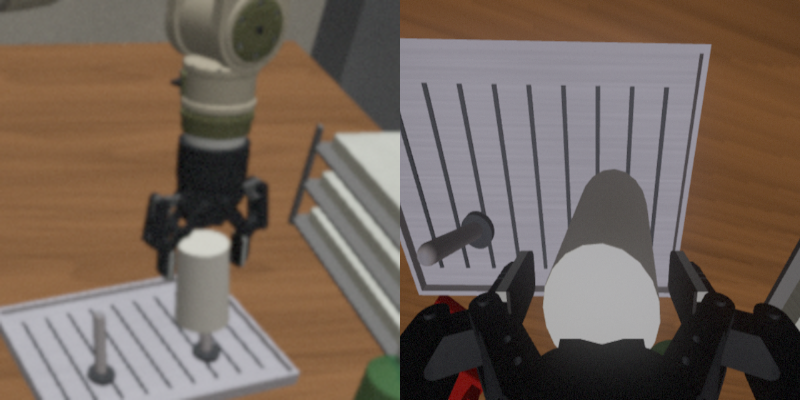

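The tumbler hangs on the peg with clear gaps to both pads: left edge at 545 against the pad at 530, right edge at 658 against 668. I back straight out.

Emit:
apply_moves(rows=[{"xyz":[0,0,-5],"turn":[0,0,0],"grip":1},{"xyz":[0,0,-15],"turn":[0,0,0],"grip":1},{"xyz":[0,0,-25],"turn":[0,0,0],"grip":1},{"xyz":[0,0,-38],"turn":[0,0,0],"grip":1},{"xyz":[0,0,-52],"turn":[0,0,0],"grip":1},{"xyz":[0,0,-70],"turn":[0,0,0],"grip":1},{"xyz":[0,0,-90],"turn":[0,0,0],"grip":1},{"xyz":[0,0,-115],"turn":[0,0,0],"grip":1},{"xyz":[0,0,-130],"turn":[0,0,0],"grip":1},{"xyz":[0,0,-130],"turn":[0,0,0],"grip":1},{"xyz":[0,0,-130],"turn":[0,0,0],"grip":1},{"xyz":[0,0,-130],"turn":[0,0,0],"grip":1}])

```text
clock: 9.87
tcp_pos: [0.5523, 0.2911, 0.2205]
orientation: [0.095, -0.113, 0.989, 0.013]
wrist_force: [0.3, 0.5, -0.5]
finger_gap: 0.0854
grip_force: 0.0
```

```bash
python3 - <<'E'
from h import *
a=imaging.read_camera("scene");t=imaging.read_camera("wrist")
Q=cloud(t);hsv=cv2.cvtColor(t["color"],cv2.COLOR_BGR2HSV)
def top(d):
    Q=cloud(d);S=Q[(Q[...,2]>.12)&(Q[...,2]<.16)&(d["z_map"]>0)&(np.hypot(Q[...,0]-.567,Q[...,1]-.295)<.04)&(cv2.cvtColor(d["color"],cv2.COLOR_BGR2HSV)[...,2]>160)];return S.mean(0).round(4),S[:,2].max().round(4),len(S)
print(top(a),top(t));a2=imaging.read_camera("scene");print(top(a2))
Qa=cloud(a);m=(hsv[...,1]<0)
S=Qa[(Qa[...,2]>.06)&(Qa[...,2]<.07)&(np.hypot(Qa[...,0]-.63,Qa[...,1]+.098)<.06)];print("cup",S.mean(0).round(3))
cv2.imwrite("pics/end.png",a["color"])
s=env.get_state();print(s["tcp_pos"],s["wrist_force"],s["clock"])
E
```

```text
(array([0.568 , 0.2923, 0.1427]), np.float64(0.148), 285) (array([0.5665, 0.2943, 0.1406]), np.float64(0.1472), 4281)
(array([0.5681, 0.2924, 0.1428]), np.float64(0.149), 285)
cup [ 0.633 -0.099  0.066]
[0.55197967 0.29085129 0.21923326] [ 0.21772956 -0.04257938 -0.13796726] 10.0167
```

View pics/end.png

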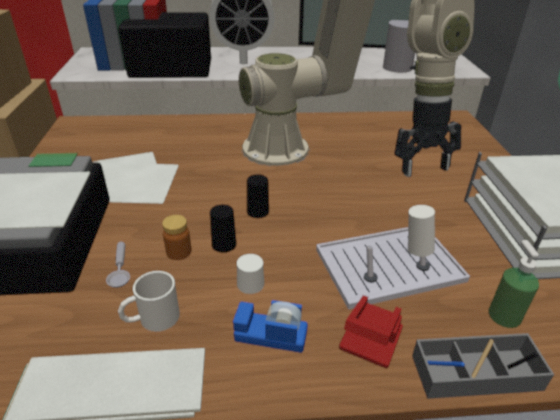

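The tumbler hangs at rest on the long peg at (421,232). Its closed end is at z ≈ 0.142 m, which is the tip height plus the 5 mm bottom. The short cup is still at (250,273) and the gripper is clear.

```bash
python3 -c "
from workcell import ticket
print(ticket.hand_in())"
```

```text
the job is handed in; nothing more can be done
None
```

The tumbler hangs released and at rest, fully on the long peg; the short cup was not moved and the job is handed in, though no verdict came back.

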